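Dispense one rubber foot and nudge it into the empty parts dish

ROBOT

A 6-joint arm with a two-finger parallel gripper is mounted at the origin on the work surface. World frame = base frame: x ahead of the robot, y to its left, z up, the work surface at z = 0. Lengths are in m, angles in rad, forces in N, time in s.
With the tool pointing down it reaches from about 0.35 to 0.925 m from the base axis. Payload 6.4 kg.
Tool frame: the origin (TCP) lies midway between the tips of the shut fingers; the grasp point (between the pads) lies 19 mm behind it; z points along the fingers, y is the line along which they close (so a half turn about z gives the same grasp; the last joint's range is limited). The gripper opens to 85 mm and grips with 20 to 120 N. Pads are 22 mm wide; open, the fingers measure 114 mm over their backs; the gripper's body (76 mm by 85 mm) begins 54 mm behind the grasp point. The pads swing forward as they close: fully open they stand 13 mm farther back than shut.
Start: joints at [-1.297, 0.245, 1.558, -0, 1.339, -0.174], TCP at [0.281, -0.586, 0.231] pointing down, gripper open.
Joint ranges: [-3.13, 3.13], [-1.02, 2.26], [0.13, 2.54], [-0.95, 4.09], [0.21, 2.88], [-2.74, 2.74]. Speed limits (rad/s): [2.57, 2.57, 3.14, 3.14, 3.14, 3.14].

INTERFACE

Orientations are given as a rotation vector (axis times angle).
In Python, from workcell import bot gives the robot as it stands.
- The arm moves only by the shell command python3 -m pendant 'ROWS'. ROWS is JSON, a list of rows, each an object with "linear": the shift along the tool's x, y, z in m, a list of three; "turn": the turn, a rotation vector about the tool's x, y, z in degrees, a list of three; "claw": the opening in per cent of the stroke, from 0 (shut) to 100 (fully open). In form: [{"linear": [dx, dy, dz], "turn": [rx, ry, rz], "claw": claw}, ...]. A call has 1 to 5 rows; each row shifts and turns the commanded pose from where the row before left it, along the tool's axes as they then stand; what a row does not reach is not made up. A row lasts 1/10 s, in which the tool goes at most 50 mm and 8.59 degrees, less where a joint would pass 70% of its speed; a pose out of reach is approached as far as the arm can. A call is refused whole if a number of a shift passes 0.05 or a number of a turn 8.59, either way. A call with a gripper value outside its range is refused whole. The fingers move at their own pace and stop on an object; the grip force is fixed at half the most. Time passes only in rows, so rows that do not move let the fingers close. It gives the time, the measured TCP pose, the force, the opening and the grip force at its end, in the units of the state.
- bot.state(): the state, without advancing time (a new reading comes with each control period).
- bot.snapshot(name): name is "scene" or "top" or "wrist"; returns a dict with "image" (420x560x3 uint8, red, green, blue), "z_map" (420x560 float32, m along the optical axis (not along the pixel's ray), 0 where there is no reading), "mtx" (3x3 intrinsics, pixels), "T" (4x4, takes a point from camera to world coordinates); the wrist camera has in their place "tool_from_camera" (4x4, takes a point from camera to tool coordinates, whose origin is the TCP and whose axes are the flange's). Camera axes: x right, y down, z forward; pixel columns grow to the right and rows downward; lengths in m; the calibration is good to about 2 mm. A picture is of the moment at which its call begins: read the wrist's pose just before it.
- bot.close_job(): hands the job in; it is judged then, once.
Trained networks look in a picture, given as the dict that the camera call returned (one of the last four; its "shot" number tells which), for a name from the list of things; names that differ only in an ending like _2 or _b are one class to them, and where a whole thing is asked for, a point or a joint stands for the part that bears it (a point fixed in the world has none). Each returns a list of dicts, best first, with "conf" (0 to 1); they miss things now and then, are a little off and sometimes report something else, mostly with a low value. They report only what shows in the picture. A call takes as long as a camera call. They do not tell look-alikes from the thing itself.
- bot.cut_out(picture, query): "mask" (420x560 bool, what is visible of it) and "rect" ([left, top, right, bottom] in pixels, round what is visible of it).
The state is a dict: "time_s": time; "qpos": joint angles; "joint_velocities": joint speeds; "joint_efforts": joint torques, N m; "tool_pos": TCP position; "ee_rot": TCP orientation; "contact_force": force on the tool from outside, world axes, zero at the start; "wrist_torque": the same for the moment, N m; "gripper_width": opening from 0.0 (shut) to 1.0 (fully open); "grasp_force": force on a finger pad.
Only numpy, scipy, OpenCV 4.12 (cv2) and the standard library are available. Lean on these libraries where they do the work, as an engineer would, in place of code of your own. Each camera call takes 0.05 s, during which the arm holds its last target. There are 200 camera calls.

TASK

Press the feeder's plunger all the way down once and let it come back up, so that a single rubber foot comes out onto the steel ledge. Then nudge that foot along the ledge with the outside of the fingers until it drops over the ledge's end into the empty dish, not the one with the old screws. Do not grip or lift the foot, and leave the other feet in the feeder and everything else on the bench where it is.

Things in the scene. Friction and masses are not known exactly. Their poses are not given: they have to be found in the camera images.
- feeder: Bench feeder, screwed down. Origin: on the bench under the middle of its square aluminium magazine; x = the way feet come out, y = along the ledge, z up. Magazine 41 x 41 mm, open top 88 mm above the bench, front face at x = +20.5 mm. Grey drive housing behind it: x = -100 to -22 mm, 52 mm wide, 60 mm high, the plunger on top.
- plunger_top (a point): Middle of the flat top of the plunger's round black cap (36 mm wide, 11 mm thick) on the drive housing, at feeder x = -60 mm, y = 0, 102 mm above the bench at rest. Moves with the cap. After one full stroke the next foot drops into place as the plunger rises, and a second stroke would push out another; a stroke broken off half-way leaves a foot stuck in the mouth.
- plunger (a joint): Plunger travel in m: 0 up, 0.028 fully down (hard stop). A spring brings it back up by itself; it resists with about 3 N at first and 11 N at the bottom, a little more when pressed fast. The pusher blade inside moves forward 1.5 mm per mm of plunger, so that a full stroke puts the bottom foot clear of the magazine.
- ledge_mid (a point): Point on the top of the flat steel ledge before the magazine's mouth (feeder x = +40.5 mm, y = 0, 30 mm above the bench); the foot comes out to about here and stays. The ledge spans feeder x = 20.5 to 64 mm and y = -62 to +62 mm, open at both y ends; a lip 4 mm high runs along its front edge, x = 60 to 64 mm.
- foot1: The bottom one of the four equal feet in the magazine, the one that comes out: a plain black rubber disc with a steel bush, 30 mm across, 13 mm high, about 16 g. Origin: centre of its underside, z along its axis. Starts on the magazine floor, 30 mm above the bench.
- foot1_mid (a point): Centre of that foot, 6.5 mm above its underside.
- foot2: Second foot from the bottom, same make; stays in the magazine (it drops 13 mm after the stroke). Origin: centre of its underside.
- foot3: Third foot from the bottom, stays in the magazine. Origin: centre of its underside.
- foot4: Top foot, stays in the magazine. Origin: centre of its underside.
- dish_empty: Round shallow steel parts dish, empty, 100 mm across the rim, 22 mm high, floor 6 mm above the bench, wall 3 mm, about 0.35 kg, loose on the bench. It stands at one end of the ledge (either end), its near rim tucked about 10 mm under the ledge's end. Origin: centre of its underside.
- dish_screws: The same dish at the other end of the ledge, with old rusty screws lying in it. Origin: centre of its underside.
- tape_roll: Bystander: roll of paper tape lying flat in front of the ledge, 80 mm across, 24 mm high. Origin: centre of its underside.
- oiler: Bystander: small white bottle beside the feeder's housing, 34 mm across, 85 mm high. Origin: centre of its underside.
- dial_knob: Bystander: black dial knob on the housing's other side, 36 mm across, 22 mm high. Origin: centre of its underside.
- cover: Bystander: green steel cover, half stripped, lying flat, 125 x 205 x 24 mm. Origin: centre of its underside.
- scraper: Bystander: scraper with a wooden handle lying on the bench, about 210 mm long, 26 mm high. Origin: on the bench under the blade end of its wooden handle.
- screwdriver: Bystander: screwdriver lying on the bench, about 190 mm long. Origin: centre of its underside.
- jar: Bystander: amber jar with a steel cap, 64 mm across, 75 mm high. Origin: centre of its underside.
Things that resemble listed ones, but are neither listed nor needed, are in the scene too. Several things look just like the feeder: the one meant starts farthest from the robot's base.

How it is judged:
On the way, in this order (a step that is already met when the one before it is completed fails the run):
1. the plunger is pressed fully down (value of joint plunger above 0.0255 m), for 0.05 s.
2. the plunger is up again and one foot stands out on the ledge (value of joint plunger below 0.004 m and x of foot1 in the frame of feeder above 0.034 m and angle between foot1's own z axis and vertical below 0.15 rad and height (world z) of foot1 above 0.027 m), for 0.1 s.
3. the foot has been slid along the ledge to its end, still on it ((y of foot1 in the frame of feeder above 0.03 m or y of foot1 in the frame of feeder below -0.03 m) and height (world z) of foot1 between 0.027 and 0.036 m), for 0.02 s.
At the end, for the whole second after the job is handed in: The ejected foot lies at rest in the empty dish (its centre within 42 mm of the dish's middle and less than 26 mm above the bench), the plunger is up (within 4 mm) and the other three feet are in the magazine (within 12 mm of its axis) (horizontal distance between foot1_mid and dish_empty below 0.042 m and height (world z) of foot1_mid below 0.026 m and linear speed of foot1 below 0.02 m/s and value of joint plunger below 0.004 m and horizontal distance between each of foot2, foot3, foot4 and feeder below 0.012 m); the robot touches nothing.
It fails at once if the ejected foot is lifted (more than 12 mm above the ledge) (height (world z) of foot1_mid above 0.0485 m).
It fails at once if the ejected foot is gripped or pressed hard (over 30 N from the fingers) (contact force between the fingers and foot1 above 30 N).
It fails at once if another foot comes out of the magazine or is lifted in it ((horizontal distance between foot2 and feeder above 0.014 m or height (world z) of foot2 above 0.053 m) or (horizontal distance between foot3 and feeder above 0.014 m or height (world z) of foot3 above 0.066 m) or (horizontal distance between foot4 and feeder above 0.014 m or height (world z) of foot4 above 0.079 m)).
It fails at once if a dish is pushed more than 15 mm or tipped (distance of any of dish_empty, dish_screws from where it was at the start of the episode above 0.015 m or angle between any of dish_empty, dish_screws's own z axis and vertical above 0.2 rad).
It fails at once if a bystander is moved more than 20 mm (distance of any of tape_roll, oiler, dial_knob, cover, scraper, screwdriver, jar from where it was at the start of the episode above 0.02 m).
It also fails if it takes over 40 s, if anything falls off the work surface, if the arm or the gripper's body presses on something with over 40 N, if the wrist force passes 120 N, or if a joint passes its speed limit or range.

## Working session

There is one attempt and no reset: what is moved stays moved. The work goes in short steps, Python scripts to look and compute and a shell command to move; the robot and the scene stay as the last step left them, time stands still between calls to the robot, and variables do not carry over. Pictures are saved under pics/ and viewed, at most 10 in all, crops included, and the job is handed in when it is done.

```bash
mkdir -p pics; cat > h.py <<'E'
from workcell import bot
import numpy as np, cv2
from scipy.spatial.transform import Rotation as R
def shot(n):
    if n=="wrist":
        s=bot.state(); p=bot.snapshot(n)
        T=np.eye(4);T[:3,:3]=R.from_rotvec(s["ee_rot"]).as_matrix();T[:3,3]=s["tool_pos"]
        p["T"]=T@p["tool_from_camera"]
        return p
    return bot.snapshot(n)
def cloud(p):
    z=p["z_map"];v,u=np.mgrid[:z.shape[0],:z.shape[1]];K=p["mtx"]
    c=np.stack([(u-K[0,2])/K[0,0]*z,(v-K[1,2])/K[1,1]*z,z],-1)
    w=c@p["T"][:3,:3].T+p["T"][:3,3]; w[z==0]=np.nan
    return w
def save(p,f): cv2.imwrite("pics/"+f,p["image"][...,::-1])
def pix(p,X):
    c=np.linalg.inv(p["T"])@np.r_[X,1]; q=p["mtx"]@c[:3]; return q[:2]/q[2]
E
python3 - <<'E'
from h import *
print(bot.state())
for n in("top","scene"):
    p=shot(n);save(p,n+".png");w=cloud(p)
    for q in("feeder","plunger_top","dish_empty","dish_screws","tape_roll","oiler","dial_knob"):
        for d in bot.cut_out(p,q):
            if d["conf"]>.3:
                m=d["mask"];print(n,q,round(d["conf"],2),np.round(d["rect"]),np.round(np.nanmedian(w[m],0),3),np.round(np.nanmax(w[m][:,2]),3))
E
```

```text
{'time_s': 0.0, 'qpos': array([-1.29710381e+00,  2.45802823e-01,  1.55905045e+00,  2.54359881e-05,
        1.33870578e+00, -1.74097369e-01]), 'joint_velocities': array([ 1.08882254e-03, -7.81999963e-05, -1.22885539e-03,  1.31901939e-03,
       -1.88202076e-04,  2.74085638e-04]), 'joint_efforts': array([ 9.70022047e-04, -4.29512787e+01, -3.26126254e+01, -7.79777838e-05,
        5.31687125e-03, -1.50868919e-05]), 'tool_pos': array([ 0.28128862, -0.58534748,  0.23016794]), 'ee_rot': array([-3.06126459e+00, -6.97079427e-01,  1.14853195e-04]), 'contact_force': array([ 0.16375849, -0.31565133,  0.24612199]), 'wrist_torque': array([ 0.00575918,  0.02823948, -0.01449595]), 'grasp_force': 0.0, 'gripper_width': 1.0013639482831715}
top feeder 0.73 [198. 212. 262. 277.] [0.354 0.177 0.031] 0.106
top feeder 0.58 [357. 239. 401. 304.] [ 0.283 -0.246  0.037] 0.107
top feeder 0.56 [301. 141. 359. 200.] [ 0.578 -0.126  0.032] 0.107
top plunger_top 0.7 [302. 140. 364. 202.] [ 0.58  -0.126  0.032] 0.107
top plunger_top 0.51 [342. 144. 353. 157.] [ 0.614 -0.161  0.102] 0.107
top plunger_top 0.43 [235. 2
[... 402 characters left out ...]
7 [179. 158. 241. 199.] [ 0.298 -0.238  0.035] 0.107
scene feeder 0.58 [302. 190. 372. 237.] [0.385 0.178 0.037] 0.106
scene plunger_top 0.5 [195. 156. 205. 175.] [ 0.311 -0.263  0.101] 0.107
scene plunger_top 0.49 [187. 225. 205. 243.] [ 0.619 -0.158  0.1  ] 0.106
scene dish_empty 0.64 [194. 212. 231. 231.] [ 0.451 -0.17   0.009] 0.034
scene dish_empty 0.53 [194. 282. 205. 296.] [ 0.725 -0.108  0.013] 0.024
scene dish_screws 0.96 [228. 252. 268. 282.] [ 0.622 -0.014  0.009] 0.027
scene tape_roll 0.73 [256. 221. 281. 237.] [ 0.482 -0.006  0.02 ] 0.03
scene dial_knob 0.54 [191. 280. 207. 294.] [ 0.724 -0.108  0.008] 0.024
scene dial_knob 0.54 [172. 206. 186. 236.] [ 0.542 -0.243  0.044] 0.086
```

```bash
python3 - <<'E'
from h import *
im=cv2.imread("pics/top.png"); 
a=cv2.resize(im[90:330,160:440],(560,480),interpolation=cv2.INTER_CUBIC)
cv2.imwrite("pics/top2.png",a)
c=cv2.resize(im[110:230,270:400],(780,600)[:2] if 0 else (650,600),interpolation=cv2.INTER_CUBIC);cv2.imwrite("pics/crop.png",c)
p=shot("top");w=cloud(p)
r=w[110:230,270:400].reshape(-1,3); r=r[~np.isnan(r).any(1)]
for lo,hi in((.097,.112),(.083,.093),(.055,.066),(.027,.0375)):
    s=r[(r[:,2]>lo)&(r[:,2]<hi)]
    rc=cv2.minAreaRect((s[:,:2]*1000).astype(np.float32)); print(lo,len(s),np.round(np.median(s,0),4),rc)
E
```

```text
0.097 122 [ 0.6142 -0.1611  0.1016] ((614.802978515625, -161.52244567871094), (33.14557647705078, 34.69194793701172), 2.4981331825256348)
0.083 124 [ 0.5752 -0.1214  0.0863] ((549.2048950195312, -171.61322021484375), (172.6951904296875, 50.41810607910156), 64.29801177978516)
0.055 370 [ 0.6053 -0.1635  0.0595] ((561.2738037109375, -180.33822631835938), (166.08114624023438, 120.96888732910156), 39.5013542175293)
0.027 659 [ 0.5516 -0.0911  0.0302] ((546.903076171875, -112.49365234375), (216.94027709960938, 282.66162109375), 7.157542705535889)
```

View pics/top2.png

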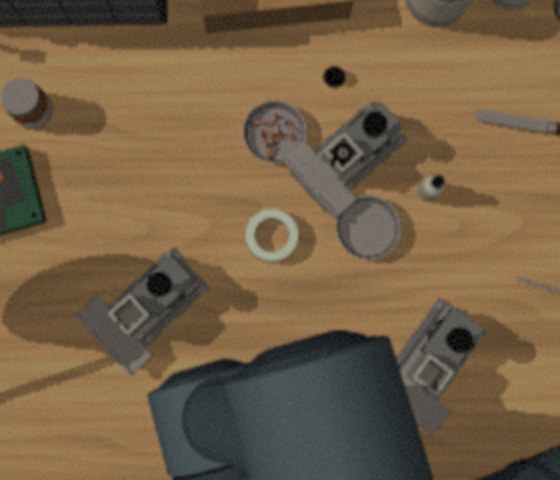

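View pics/crop.png

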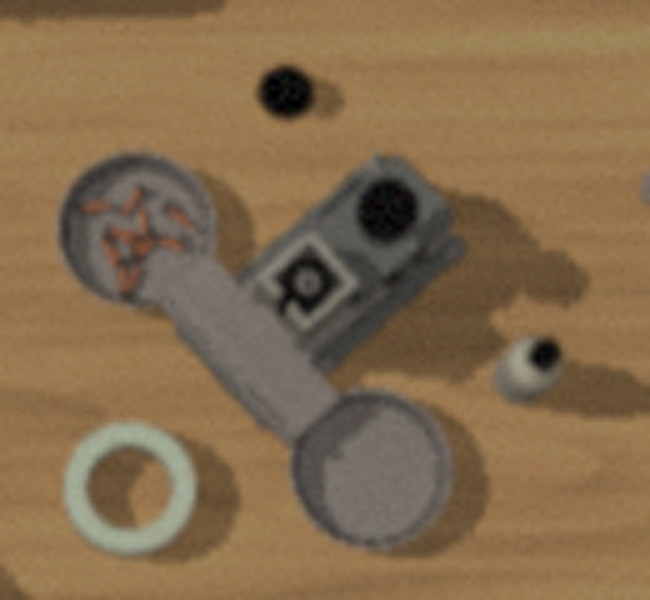

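Top view: three feeders, at full-image pixels (332,165), (230,245) and (380,272). The first is the farthest (0.59 m against 0.39 m and 0.37 m), and it has feet inside and dishes at both ends of its ledge. The crop confirms this: cap at crop (388,210), magazine (310,283), empty dish (372,470), screws dish (138,230).

```bash
python3 -m pendant '[{"linear":[0.04,-0.022,-0.015],"turn":[0,0,0],"claw":0},{"linear":[0.04,-0.022,-0.015],"turn":[0,0,0],"claw":0},{"linear":[0.04,-0.022,-0.015],"turn":[0,0,0],"claw":0},{"linear":[0.04,-0.022,-0.015],"turn":[0,0,0],"claw":0},{"linear":[0.04,-0.022,-0.015],"turn":[0,0,0],"claw":0}]'
python3 -m pendant '[{"linear":[0.04,-0.022,0],"turn":[0,0,0],"claw":0},{"linear":[0.04,-0.022,0],"turn":[0,0,0],"claw":0},{"linear":[0.04,-0.022,0],"turn":[0,0,0],"claw":0},{"linear":[0.04,-0.022,0],"turn":[0,0,0],"claw":0},{"linear":[0,0,0],"turn":[0,0,0],"claw":0}]'
python3 - <<'E'
from h import *
s=bot.state();print(s["qpos"],s["tool_pos"],s["ee_rot"])
p=shot("wrist");save(p,"w1.png");print(np.round(p["tool_from_camera"],3)); w=cloud(p)
for q in("feeder","plunger_top","dish_empty","dish_screws"):
    for d in bot.cut_out(p,q): print(q,d["conf"],d["rect"],np.nanmedian(w[d["mask"]],0))
E
```

```text
time_s: 1.35
tool_pos: [0.4149, -0.3986, 0.307]
ee_rot: [3.063, 0.697, 0.0]
contact_force: [0.7, -0.2, 0.4]
gripper_width: 0.139
grasp_force: 0.0
time_s: 1.85
tool_pos: [0.5224, -0.2474, 0.3065]
ee_rot: [-3.06, -0.707, -0.002]
contact_force: [-0.3, -0.8, 0.4]
gripper_width: -0.002
grasp_force: 0.0
[-6.38913678e-01  2.32104407e-02  1.66526231e+00  1.34229046e-03
  1.45292052e+00  4.77632424e-01] [ 0.52241376 -0.24738757  0.30646501] [-3.06027142e+00 -7.07013965e-01 -1.79752122e-03]
[[-0.    -0.954 -0.301  0.077]
 [ 1.    -0.    -0.     0.   ]
 [ 0.    -0.301  0.954 -0.143]
 [ 0.     0.     0.     1.   ]]
feeder 0.83 [144.9, 257.8, 254.5, 355.3] [ 0.30409134 -0.22823072  0.0300155 ]
feeder 0.72 [143.0, 35.4, 297.8, 146.9] [ 0.58981648 -0.13438079  0.0342225 ]
feeder 0.7 [0.0, 90.6, 31.3, 161.3] [0.40378095 0.11058108 0.0075645 ]
plunger_top 0.92 [231.1, 49.5, 264.7, 88.6] [ 0.61575676 -0.1613509   0.10198598]
dish_empty 0.57 [173.2, 133.8, 242.5, 205.2] [ 0.47273756 -0.15601024  0.00680471]
dish_empty 0.2 [77.5, 96.8, 143.6, 164.5] [ 0.46810499 -0.01179621  0.02361646]
dish_screws 0.57 [111.2, 0.8, 188.0, 52.4] [ 0.61745485 -0.01659386  0.00715158]
```

View pics/w1.png

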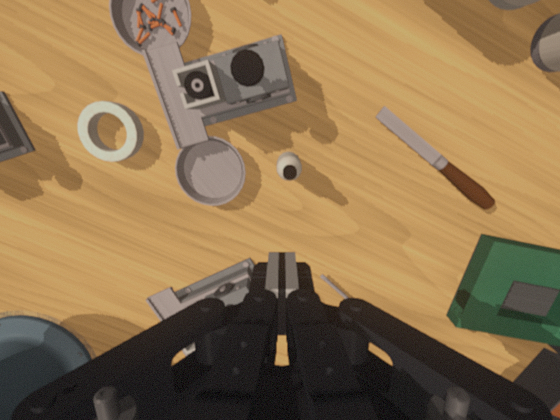

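```bash
cat > fit.py <<'E'
from h import *
from scipy.optimize import least_squares
def fit(w):
    r=w.reshape(-1,3); r=r[~np.isnan(r).any(1)]
    cap=r[(r[:,2]>.098)&(r[:,2]<.108)&(np.hypot(r[:,0]-.615,r[:,1]+.161)<.03)]
    (cx,cy),rad=cv2.minEnclosingCircle((cap[:,:2]*1000).astype(np.float32))
    cm=np.r_[(cap[:,:2].min(0)+cap[:,:2].max(0))/2]
    mg=r[(r[:,2]>.083)&(r[:,2]<.093)&(np.hypot(r[:,0]-.574,r[:,1]+.118)<.035)]
    rm=cv2.minAreaRect((mg[:,:2]*1000).astype(np.float32))
    ld=r[(r[:,2]>.027)&(r[:,2]<.037)&(np.hypot(r[:,0]-.546,r[:,1]+.088)<.085)]
    rl=cv2.minAreaRect((ld[:,:2]*1000).astype(np.float32))
    print("cap",cx,cy,rad,cm,"mag",rm,"ledge",rl,len(mg),len(ld))
    d=np.array(rm[0])-np.array([cx,cy]);print("dir",np.degrees(np.arctan2(d[1],d[0])),np.hypot(*d))
if __name__=="__main__":
    p=shot("wrist");w=cloud(p);fit(w)
    for c in((.476,-.161),(.625,-.016)):
        r=w.reshape(-1,3);s=r[(r[:,2]>.018)&(r[:,2]<.025)&(abs(np.hypot(r[:,0]-c[0],r[:,1]-c[1])-.05)<.015)]
        f=least_squares(lambda a:np.hypot(s[:,0]-a[0],s[:,1]-a[1])-.0485,c,loss="soft_l1",f_scale=.002);print(f.x)
E
python3 fit.py
```

```text
cap 616.239990234375 -161.03408813476562 17.991439819335938 [ 0.61621345 -0.16131338] mag ((577.0673828125, -115.56024169921875), (41.282676696777344, 41.77056884765625), 40.8685188293457) ledge ((569.4403686523438, -106.80327606201172), (123.76083374023438, 105.66505432128906), 40.71860885620117) 779 3419
dir 130.74264848753313 60.01969578290143
[ 0.477136   -0.15716745]
[ 0.62777014 -0.01798527]
```

```bash
python3 -m pendant '[{"linear":[0.0407,-0.0122,0],"turn":[0,0,0],"claw":0},{"linear":[0.0407,-0.0122,0],"turn":[0,0,0],"claw":0},{"linear":[0.0408,-0.0122,0],"turn":[0,0,0],"claw":0},{"linear":[0,0,0.02],"turn":[0,0,8.36],"claw":0},{"linear":[0,0,0.02],"turn":[0,0,8.36],"claw":0}]'
python3 -m pendant '[{"linear":[0,0,0.02],"turn":[0,0,8.36],"claw":0},{"linear":[0,0,0.02],"turn":[0,0,8.36],"claw":0},{"linear":[0,0,0.02],"turn":[0,0,8.36],"claw":0},{"linear":[0,0,0.02],"turn":[0,0,8.36],"claw":0},{"linear":[0,0,0.02],"turn":[0,0,8.36],"claw":0}]'
python3 -m pendant '[{"linear":[0,0,0.01],"turn":[0,0,8.36],"claw":0},{"linear":[0,0,0],"turn":[0,0,8.36],"claw":0},{"linear":[0,0,0],"turn":[0,0,0],"claw":0}]'
cat > err.py <<'E'
from h import *
import sys
s=bot.state();M=R.from_rotvec(s["ee_rot"]).as_matrix();print(s["qpos"].round(3),s["tool_pos"].round(4),"toolx",M[:,0].round(3),"tooly",M[:,1].round(3),"z",M[:,2].round(3))
O=np.array([.577,-.1157]);a=np.radians(130.8);ex=np.array([np.cos(a),np.sin(a)]);ey=np.array([-ex[1],ex[0]])
d=s["tool_pos"][:2]-O;print("feeder xy",d@ex,d@ey,"F",s["contact_force"].round(1))
t=[float(v) for v in sys.argv[1:4]]  # target feeder x,y, z
g=np.r_[O+t[0]*ex+t[1]*ey,t[2]]-s["tool_pos"];print("tool delta",(M.T@g).round(4))
E
python3 err.py -.06 0 .1
```

```text
time_s: 2.65
tool_pos: [0.6153, -0.166, 0.2664]
ee_rot: [3.132, 0.236, 0.002]
contact_force: [0.0, -0.3, -0.6]
gripper_width: 0.002
grasp_force: 0.0
time_s: 3.15
tool_pos: [0.6141, -0.167, 0.1655]
ee_rot: [3.01, -0.901, 0.0]
contact_force: [0.0, 0.1, 0.3]
gripper_width: 0.001
grasp_force: 0.0
time_s: 3.45
tool_pos: [0.614, -0.1668, 0.1558]
ee_rot: [2.851, -1.32, -0.001]
contact_force: [0.5, 0.2, -0.0]
gripper_width: 0.001
grasp_force: 0.0
[-0.443  0.288  1.65  -0.     1.204  1.995] [ 0.614  -0.1668  0.1558] toolx [ 0.647 -0.762 -0.001] tooly [-0.762 -0.647  0.   ] z [-0.001  0.    -1.   ]
feeder xy -0.06286816312542519 0.005424414811583789 F [ 0.5  0.2 -0. ]
tool delta [-0.0029 -0.0054  0.0558]
```

```bash
python3 -m pendant '[{"linear":[-0.0029,-0.0054,0.02],"turn":[0,0,0],"claw":0},{"linear":[0,0,0.02],"turn":[0,0,0],"claw":0},{"linear":[0,0,0.012],"turn":[0,0,0],"claw":0},{"linear":[0,0,0],"turn":[0,0,0],"claw":0}]'; python3 err.py -.06 0 .074
```

```text
time_s: 3.85
tool_pos: [0.6159, -0.1602, 0.1029]
ee_rot: [2.853, -1.316, -0.004]
contact_force: [-1.2, -0.3, 0.3]
gripper_width: 0.003
grasp_force: 0.0
[-0.432  0.354  1.673 -0.     1.117  2.003] [ 0.6159 -0.1602  0.1029] toolx [ 0.649 -0.761 -0.002] tooly [-0.761 -0.649  0.001] z [-0.002  0.001 -1.   ]
feeder xy -0.05911402631806718 -0.00032762537733524894 F [-1.2 -0.3  0.3]
tool delta [0.001  0.0003 0.0289]
```

```bash
python3 -m pendant '[{"linear":[0,0,0.006],"turn":[0,0,0],"claw":0},{"linear":[0,0,0.006],"turn":[0,0,0],"claw":0},{"linear":[0,0,0.006],"turn":[0,0,0],"claw":0},{"linear":[0,0,0.006],"turn":[0,0,0],"claw":0},{"linear":[0,0,0.004],"turn":[0,0,0],"claw":0}]'; python3 err.py -.06 0 .074
```

```text
time_s: 4.35
tool_pos: [0.6177, -0.1608, 0.0784]
ee_rot: [2.852, -1.316, 0.004]
contact_force: [-3.3, 0.8, 9.5]
gripper_width: -0.001
grasp_force: 4.8
[-4.320e-01  3.890e-01  1.679e+00 -1.000e-03  1.072e+00  2.004e+00] [ 0.6177 -0.1608  0.0784] toolx [ 0.649 -0.761  0.002] tooly [-0.761 -0.649 -0.   ] z [ 0.002 -0.002 -1.   ]
feeder xy -0.06069669075920074 -0.001334378392891979 F [-3.3  0.8  9.5]
tool delta [-0.0007  0.0013  0.0044]
```

```bash
python3 -m pendant '[{"linear":[0,0,0.003],"turn":[0,0,0],"claw":0},{"linear":[0,0,0.002],"turn":[0,0,0],"claw":0},{"linear":[0,0,0],"turn":[0,0,0],"claw":0}]'; python3 err.py -.06 0 .074
```

```text
time_s: 4.65
tool_pos: [0.6177, -0.1608, 0.0741]
ee_rot: [2.852, -1.316, 0.003]
contact_force: [-3.8, 1.1, 9.2]
gripper_width: 0.0
grasp_force: 5.0
[-4.320e-01  3.950e-01  1.679e+00 -1.000e-03  1.065e+00  2.004e+00] [ 0.6177 -0.1608  0.0741] toolx [ 0.649 -0.761  0.002] tooly [-0.761 -0.649 -0.   ] z [ 0.002 -0.002 -1.   ]
feeder xy -0.06077455718765585 -0.0013352676530104016 F [-3.8  1.1  9.2]
tool delta [-0.0008  0.0013  0.0001]
```

```bash
python3 -m pendant '[{"linear":[0,0,0.002],"turn":[0,0,0],"claw":0},{"linear":[0,0,0.001],"turn":[0,0,0],"claw":0},{"linear":[0,0,0],"turn":[0,0,0],"claw":0}]'
```

```text
time_s: 4.95
tool_pos: [0.618, -0.1609, 0.0739]
ee_rot: [2.852, -1.315, 0.002]
contact_force: [-13.2, 3.7, 25.6]
gripper_width: 0.003
grasp_force: 12.7
```

Hard stop reached. Rising.

```bash
python3 -m pendant '[{"linear":[0,0,-0.01],"turn":[0,0,0],"claw":0},{"linear":[0,0,-0.012],"turn":[0,0,0],"claw":0},{"linear":[0,0,-0.015],"turn":[0,0,0],"claw":0},{"linear":[0,0,-0.03],"turn":[0,0,0],"claw":0},{"linear":[0,0,-0.04],"turn":[0,0,0],"claw":0}]'
python3 -m pendant '[{"linear":[0,-0.03,-0.03],"turn":[0,0,0],"claw":0},{"linear":[0,-0.03,-0.03],"turn":[0,0,0],"claw":0},{"linear":[0,0,0],"turn":[0,0,0],"claw":0}]'
python3 - <<'E'
from h import *
p=shot("wrist");w=cloud(p);save(p,"w2.png")
for n in("wrist","top"):
    p=shot(n);w=cloud(p)
    for q in("foot1","plunger_top"):
        for d in bot.cut_out(p,q): print(n,q,d["conf"],d["rect"],np.nanmedian(w[d["mask"]],0))
E
python3 err.py .0405 -.045 .12
```

```text
time_s: 5.45
tool_pos: [0.6154, -0.1592, 0.1744]
ee_rot: [-2.852, 1.317, 0.007]
contact_force: [-0.0, -0.4, -0.2]
gripper_width: 0.0
grasp_force: 0.0
time_s: 5.75
tool_pos: [0.6666, -0.1197, 0.242]
ee_rot: [-2.852, 1.312, -0.017]
contact_force: [0.1, 0.2, 0.5]
gripper_width: -0.004
grasp_force: 0.0
wrist foot1 0.92 [325.9, 234.4, 351.4, 258.7] [ 0.57499344 -0.11351894  0.06940299]
wrist foot1 0.74 [323.8, 258.3, 343.7, 279.6] [ 0.54509823 -0.08179914  0.04345277]
wrist foot1 0.48 [214.1, 223.3, 283.9, 292.1] [ 0.63677328 -0.01292161  0.00717339]
wrist plunger_top 0.67 [331.4, 180.1, 367.1, 218.7] [ 0.61756561 -0.16110614  0.10211783]
top plunger_top 0.43 [384.0, 253.8, 398.0, 267.7] [ 0.30550342 -0.26773501  0.101849  ]
[-0.35   0.296  1.492 -0.     1.356  2.087] [ 0.6613 -0.1214  0.2335] toolx [ 0.648 -0.762 -0.003] tooly [-0.762 -0.648  0.002] z [-0.003  0.001 -1.   ]
feeder xy -0.0593510389303385 -0.06007210371580961 F [-0.4 -0.5 -1. ]
tool delta [-0.0994  0.0156  0.1138]
```

View pics/w2.png

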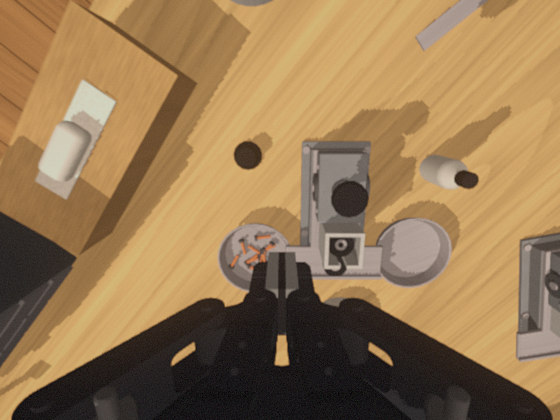

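One foot stands on the ledge at pixel (335,268), the plunger is up (350,198), and the empty dish is at the +y end (415,250).

```bash
python3 -m pendant '[{"linear":[-0.035,0.005,0],"turn":[0,0,0],"claw":0},{"linear":[-0.035,0.005,0],"turn":[0,0,0],"claw":0},{"linear":[-0.0304,0.0056,0],"turn":[0,0,0],"claw":0},{"linear":[0,0,0.03],"turn":[0,0,0],"claw":0},{"linear":[0,0,0.03],"turn":[0,0,0],"claw":0}]'
python3 -m pendant '[{"linear":[0,0,0.03],"turn":[0,0,0],"claw":0},{"linear":[0,0,0.02],"turn":[0,0,0],"claw":0},{"linear":[0,0,0],"turn":[0,0,0],"claw":0},{"linear":[0,0,0],"turn":[0,0,0],"claw":0}]'
python3 err.py .0415 -.045 .034
```

```text
time_s: 6.6
tool_pos: [0.5851, -0.0546, 0.1753]
ee_rot: [-2.852, 1.317, -0.003]
contact_force: [0.3, -0.4, 0.7]
gripper_width: 0.002
grasp_force: 0.0
time_s: 7.0
tool_pos: [0.5852, -0.055, 0.1252]
ee_rot: [2.852, -1.318, -0.001]
contact_force: [-0.0, -0.4, -0.4]
gripper_width: 0.001
grasp_force: 0.0
[-0.286  0.22   1.794 -0.     1.128  2.15 ] [ 0.5852 -0.055   0.1252] toolx [ 0.648 -0.762 -0.001] tooly [-0.762 -0.648  0.   ] z [-0.001  0.    -1.   ]
feeder xy 0.04058151184035916 -0.045873655424460036 F [-0.  -0.4 -0.4]
tool delta [-0.0009  0.0008  0.0912]
```

```bash
python3 -m pendant '[{"linear":[-0.001,0,0.03],"turn":[0,0,0],"claw":0},{"linear":[0,0,0.03],"turn":[0,0,0],"claw":0},{"linear":[0,0,0.02],"turn":[0,0,0],"claw":0},{"linear":[0,0,0.01],"turn":[0,0,0],"claw":0},{"linear":[0,0,0],"turn":[0,0,0],"claw":0}]'
python3 err.py .0415 -.020 .034
```

```text
time_s: 7.5
tool_pos: [0.5848, -0.0541, 0.0353]
ee_rot: [2.852, -1.317, -0.001]
contact_force: [-0.4, -0.6, 0.5]
gripper_width: -0.005
grasp_force: 0.0
[-0.285  0.355  1.82   0.     0.967  2.151] [ 0.5848 -0.0541  0.0353] toolx [ 0.648 -0.761 -0.   ] tooly [-0.761 -0.648  0.   ] z [-0.  0. -1.]
feeder xy 0.04154348004002844 -0.04616465968972661 F [-0.4 -0.6  0.5]
tool delta [0.0002 0.0262 0.0013]
```

```bash
python3 -m pendant '[{"linear":[0,0.006,0.001],"turn":[0,0,0],"claw":0},{"linear":[0,0.006,0],"turn":[0,0,0],"claw":0},{"linear":[0,0.005,0],"turn":[0,0,0],"claw":0},{"linear":[0,0.005,0],"turn":[0,0,0],"claw":0},{"linear":[0,0.005,0],"turn":[0,0,0],"claw":0}]'
python3 -m pendant '[{"linear":[0,0.006,0],"turn":[0,0,0],"claw":0},{"linear":[0,0.006,0],"turn":[0,0,0],"claw":0},{"linear":[0,0.006,0],"turn":[0,0,0],"claw":0},{"linear":[0,0.006,0],"turn":[0,0,0],"claw":0},{"linear":[0,0,0],"turn":[0,0,0],"claw":0}]'
python3 err.py .0415 .025 .034
python3 - <<'E'
from h import *
p=shot("wrist");save(p,"w3.png")
E
```

```text
time_s: 8.0
tool_pos: [0.5642, -0.0719, 0.0348]
ee_rot: [-2.852, 1.318, -0.001]
contact_force: [0.9, 0.8, -0.3]
gripper_width: -0.001
grasp_force: 0.1
time_s: 8.5
tool_pos: [0.5453, -0.0874, 0.0341]
ee_rot: [2.851, -1.318, -0.001]
contact_force: [0.1, -0.1, -0.0]
gripper_width: -0.001
grasp_force: 0.0
[-0.364  0.288  1.91  -0.     0.944  2.073] [ 0.5453 -0.0874  0.0341] toolx [ 0.648 -0.762 -0.   ] tooly [-0.762 -0.648  0.   ] z [-0.001  0.    -1.   ]
feeder xy 0.042113961358896564 0.0055132063719616105 F [ 0.1 -0.1 -0. ]
tool delta [0.0008 0.0195 0.0001]
```

View pics/w3.png

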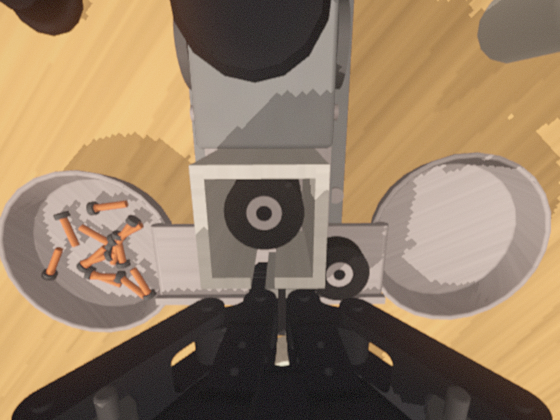

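The foot lies flat on the ledge at (340,272), near the end by the empty dish; the rest is in order.

```bash
python3 -m pendant '[{"linear":[0,0.005,0],"turn":[0,0,0],"claw":0},{"linear":[0,0.005,0],"turn":[0,0,0],"claw":0},{"linear":[0,0.006,0],"turn":[0,0,0],"claw":0},{"linear":[0,0.006,0],"turn":[0,0,0],"claw":0},{"linear":[0,0.006,0],"turn":[0,0,0],"claw":0}]'
python3 -m pendant '[{"linear":[0,0.006,0],"turn":[0,0,0],"claw":0},{"linear":[0,0.006,0],"turn":[0,0,0],"claw":0},{"linear":[0,0.006,0],"turn":[0,0,0],"claw":0},{"linear":[0,0,0],"turn":[0,0,0],"claw":0},{"linear":[0,0,0],"turn":[0,0,0],"claw":0}]'
python3 err.py .0415 .045 .034
python3 - <<'E'
from h import *
p=shot("wrist");save(p,"w4.png");w=cloud(p)
for d in bot.cut_out(p,"foot1"): print(d["conf"],d["rect"],np.nanmedian(w[d["mask"]],0))
E
```

```text
time_s: 9.05
tool_pos: [0.5243, -0.1055, 0.0343]
ee_rot: [2.852, -1.317, 0.0]
contact_force: [-0.2, -0.9, 0.4]
gripper_width: 0.0
grasp_force: 0.1
time_s: 9.55
tool_pos: [0.5109, -0.117, 0.0343]
ee_rot: [-2.852, 1.318, -0.0]
contact_force: [0.3, -0.2, -0.4]
gripper_width: -0.002
grasp_force: 0.0
[-0.442  0.231  1.982  0.     0.929  1.995] [ 0.5109 -0.117   0.0343] toolx [ 0.648 -0.762  0.   ] tooly [-0.762 -0.648 -0.   ] z [ 0. -0. -1.]
feeder xy 0.042197282760050255 0.050862139825106636 F [ 0.3 -0.2 -0.4]
tool delta [ 0.0007 -0.0059  0.0004]
0.63 [390.2, 0.0, 525.8, 66.7] [ 0.53342613 -0.23860039  0.04984363]
0.61 [303.3, 233.2, 332.1, 284.4] [ 0.50135822 -0.13467865  0.0335049 ]
0.56 [98.4, 178.5, 170.7, 248.7] [ 0.57881366 -0.11352249  0.06930945]
```

View pics/w4.png

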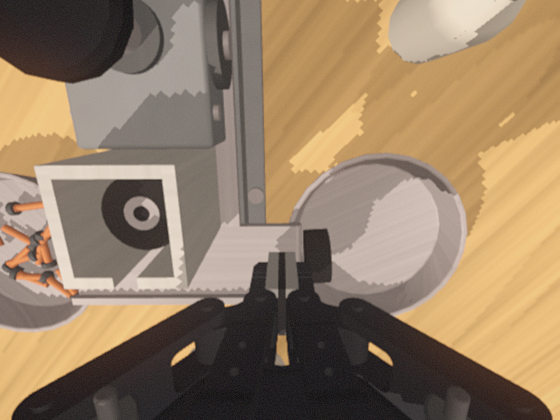

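The foot has tipped over the end and stands on edge against the ledge and fingers at (318,255). I'll nudge it on so it falls flat.

```bash
python3 -m pendant '[{"linear":[0,0.005,0.001],"turn":[0,0,0],"claw":0},{"linear":[0,0.005,0],"turn":[0,0,0],"claw":0},{"linear":[0,0.005,0],"turn":[0,0,0],"claw":0},{"linear":[0,0,0],"turn":[0,0,0],"claw":0},{"linear":[0,0,0],"turn":[0,0,0],"claw":0}]'
python3 err.py .0415 .045 .034
python3 - <<'E'
from h import *
p=shot("wrist");save(p,"w5.png");w=cloud(p)
for d in bot.cut_out(p,"foot1"): print(d["conf"],d["rect"],np.nanmedian(w[d["mask"]],0),np.nanmax(w[d["mask"]],0))
E
```

```text
time_s: 10.15
tool_pos: [0.4994, -0.1268, 0.0333]
ee_rot: [-2.852, 1.318, -0.0]
contact_force: [-0.9, 0.7, 0.1]
gripper_width: -0.001
grasp_force: 0.0
[-0.469  0.214  2.005  0.     0.923  1.968] [ 0.4994 -0.1268  0.0333] toolx [ 0.648 -0.762  0.   ] tooly [-0.762 -0.648 -0.   ] z [ 0.  0. -1.]
feeder xy 0.04231330848083444 0.06593764805253466 F [-0.9  0.7  0.1]
tool delta [ 0.0007 -0.0209 -0.0007]
0.79 [296.1, 229.5, 350.1, 281.9] [ 0.48483906 -0.14455586  0.02435388] [ 0.49879435 -0.12849529  0.03100152]
0.6 [56.0, 180.0, 120.6, 250.7] [ 0.58003002 -0.1122497   0.06923869] [ 0.59501198 -0.0768001   0.08928719]
```

View pics/w5.png

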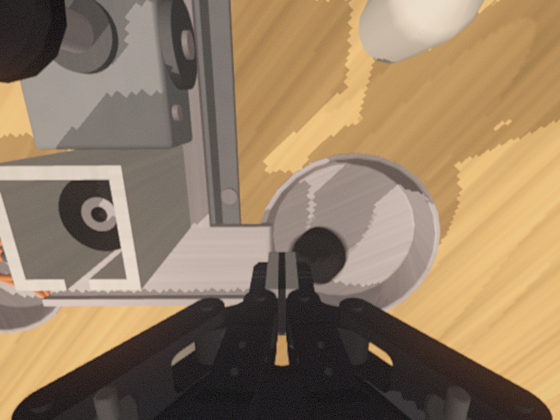

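The foot has fallen bottom-up and still leans, with its high side near the fingers at (318,252). I'll push it a little further into the dish.

```bash
python3 -m pendant '[{"linear":[0,0.006,0],"turn":[0,0,0],"claw":0},{"linear":[0,0.006,0],"turn":[0,0,0],"claw":0},{"linear":[0,0.004,0],"turn":[0,0,0],"claw":0},{"linear":[0,0,0],"turn":[0,0,0],"claw":0},{"linear":[0,0,0],"turn":[0,0,0],"claw":0}]'
python3 err.py .0415 .045 .034
python3 - <<'E'
from h import *
p=shot("wrist");save(p,"w6.png");w=cloud(p)
for d in bot.cut_out(p,"foot1"): print(d["conf"],d["rect"],np.nanmedian(w[d["mask"]],0),np.nanpercentile(w[d["mask"]],[2,98],0))
E
```

```text
time_s: 10.75
tool_pos: [0.4873, -0.1371, 0.0334]
ee_rot: [-2.852, 1.318, -0.0]
contact_force: [0.5, 0.1, -0.2]
gripper_width: 0.004
grasp_force: 0.0
[-0.499  0.195  2.027  0.     0.919  1.938] [ 0.4873 -0.1371  0.0334] toolx [ 0.648 -0.762  0.   ] tooly [-0.762 -0.648 -0.   ] z [ 0. -0. -1.]
feeder xy 0.04238915622890491 0.08188000351365939 F [ 0.5  0.1 -0.2]
tool delta [ 0.0006 -0.0369 -0.0006]
0.93 [13.1, 177.9, 67.9, 253.0] [ 0.58160423 -0.11113724  0.06931224] [[ 0.56876282 -0.12301057  0.06806221]
 [ 0.59110058 -0.10119489  0.07061077]]
0.82 [276.2, 226.0, 330.0, 277.1] [ 0.48126386 -0.1499779   0.01909952] [[ 0.4649717  -0.15952573  0.00788521]
 [ 0.49337379 -0.14018251  0.02047702]]
0.72 [169.5, 343.6, 195.0, 366.2] [ 0.49035418 -0.04355954  0.01800707] [[ 0.48567405 -0.12136333  0.0099886 ]
 [ 0.51632459 -0.03951245  0.10187919]]
0.22 [0.9, 2.0, 243.0, 307.8] [ 0.57814057 -0.1389368   0.05892191] [[ 0.50871946 -0.19336029  0.00563177]
 [ 0.61580928 -0.05398935  0.08836024]]
```

View pics/w6.png

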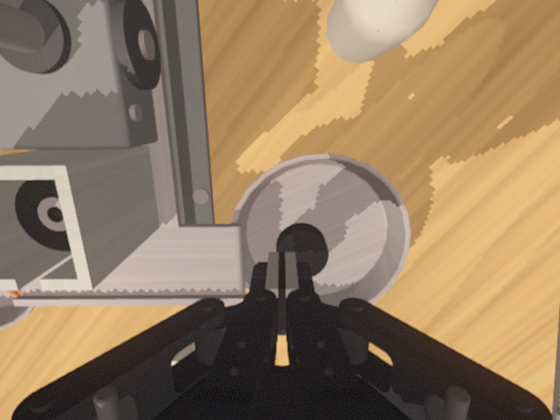

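The foot now lies flat in the dish at (302,250), with its top at 19 mm. Retracting straight up.

```bash
python3 -m pendant '[{"linear":[0,0,-0.03],"turn":[0,0,0],"claw":0},{"linear":[0,0,-0.04],"turn":[0,0,0],"claw":0},{"linear":[0,0,-0.05],"turn":[0,0,0],"claw":0},{"linear":[0,0,-0.05],"turn":[0,0,0],"claw":0},{"linear":[0,0,0],"turn":[0,0,0],"claw":0}]'
python3 - <<'E'
from h import *
p=shot("wrist");w=cloud(p)
for q in("foot1","dish_empty","plunger_top"):
  for d in bot.cut_out(p,q): print(q,d["conf"],d["rect"],np.nanmedian(w[d["mask"]],0),np.nanpercentile(w[d["mask"]][:,2],[2,98]))
r=w.reshape(-1,3)
from scipy.optimize import least_squares
c=(.477,-.157);s=r[(r[:,2]>.018)&(r[:,2]<.025)&(abs(np.hypot(r[:,0]-c[0],r[:,1]-c[1])-.05)<.012)]
print(least_squares(lambda a:np.hypot(s[:,0]-a[0],s[:,1]-a[1])-.0485,c,loss="soft_l1",f_scale=.002).x)
E
```

```text
time_s: 11.35
tool_pos: [0.4916, -0.139, 0.2118]
ee_rot: [2.851, -1.316, 0.025]
contact_force: [0.6, 0.4, -0.8]
gripper_width: -0.002
grasp_force: 0.0
foot1 0.95 [282.7, 176.2, 308.8, 204.4] [ 0.47911063 -0.14552778  0.01920672] [0.0062248  0.02068937]
foot1 0.55 [175.4, 141.7, 211.1, 176.7] [ 0.57828768 -0.11456745  0.06926943] [0.06265748 0.07085062]
dish_empty 0.69 [260.1, 139.9, 346.2, 226.3] [ 0.47222736 -0.16202152  0.00684632] [0.00490617 0.02281555]
plunger_top 0.83 [500.6, 209.4, 554.0, 249.4] [ 0.31124794 -0.2669836   0.10199535] [0.06747515 0.1036023 ]
plunger_top 0.79 [157.7, 63.4, 201.5, 112.7] [ 0.61546461 -0.16142006  0.10207981] [0.09934129 0.10357492]
[ 0.47701095 -0.15650018]
```

The foot lies flat 11 mm from the dish centre. The dish hasn't moved, the plunger is up and nothing is being touched.

```bash
python3 -c "
from workcell import bot
print(bot.close_job())"
```

```text
the job is handed in; nothing more can be done
None
```

I pressed the plunger once, and one foot came out and was nudged along the ledge into the empty dish, where it lies flat about 11 mm from the middle. At the last look the plunger was up and the dish unmoved; the job is handed in, but it returned no verdict.

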